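# Fit the lamp holder stem into the lamp neck

## Robot

A 6-joint arm with a two-finger parallel gripper is mounted at the origin on the work surface. World frame = base frame: x ahead of the robot, y to its left, z up, the work surface at z = 0. Lengths are in mm, angles in degrees, forces in N, time in s.
With the tool pointing down it reaches from about 250 to 800 mm from the base axis. Payload 3.9 kg.
Tool frame: the origin (TCP) lies on the centre line of the jaws, within the pads' length; the fingertips stand 17 mm ahead of it and the grasp point (between the pads) lies 2 mm behind it; z points along the fingers, y is the line along which they close (so a half turn about z gives the same grasp; the last joint's range is limited). The gripper opens to 85 mm and grips with 20 to 120 N. Pads are 22 mm wide; open, the fingers measure 114 mm over their backs; the gripper's body (76 mm by 85 mm) begins 54 mm behind the grasp point. The pads swing forward as they close: fully open they stand 13 mm farther back than shut.
Start: joints at [71.849, 14.897, -7.913, 67.191, 0, 90], TCP at [163.547, 498.866, 248.304] pointing down, gripper open.
Joint ranges: [-159.42, 159.42], [-47.68, 98.78], [-73.54, 78.23], [-108.79, 121.32], [-90, 84.71], [-180, 180]. Speed limits (degrees/s): [147.25, 147.25, 180, 180, 180, 180].

## Interface

Orientations are given as [roll, pitch, yaw] about the fixed x, y, z axes, in that order (R = Rz(yaw) Ry(pitch) Rx(roll)).
In Python, from cell import robot, status, eyes, order gives the robot as it stands. Calls block until the motion is done:
- robot.move_to(position, orientation): joint-space move of the TCP to a pose.
- robot.line_to(position, rate=150, ori=None, contact_N=None): straight line of the TCP; ori=None keeps the orientation; rate is the mean speed in mm/s. With contact_N (N) it stops when the force on the tool has changed by that much, and returns True; else False.
- robot.movej(angles): joint-space move.
- robot.grip(opening, strength=None): finger opening in mm; strength is the grip in N (None keeps the last); returns when the fingers have stopped.
- robot.sleep(seconds).
- robot.inverse_kinematics(position, orientation): joint angles nearest the present ones, or None.
- status.read_state(): the state.
- eyes.capture(name): name is "side" or "top" or "wrist"; returns the picture (400x640x3 uint8, red, green, blue); there is no depth.
- eyes.get_calibration(name): a dict with "vfov" (degrees; the focal length in pixels is half the picture's height over the tangent of half this angle, whatever the lens; pixels are square), "cx", "cy" (the principal point, pixels), "R" (3x3) and "t" (3): a world point X has camera coordinates R X + t. Camera axes: x right, y down, z forward; pixel columns grow to the right and rows downward; lengths in mm; the calibration is good to about 2 mm. A picture is of the moment at which its call begins: read the wrist's pose just before it. get_calibration takes no time and is no camera call; for the wrist camera it gives the pose at the moment of the call.
A pose or a line that the arm cannot do raises robot.Unreachable and nothing moves.
- order.sign_off(): hands the job in; it is judged then, once.
The state is a dict: "time": time; "joint_pos": joint angles; "joint_velocities": joint speeds; "joint_torque": joint torques, N m; "position": TCP position; "orientation": TCP orientation; "wrist_force": force on the tool from outside, world axes, zero at the start; "wrist_torque": the same for the moment, N m; "gripper_width": finger opening in mm; "grip_force": force on a finger pad.
Only numpy, scipy, OpenCV 4.12 (cv2) and the standard library are available. Lean on these libraries where they do the work, as an engineer would, in place of code of your own. Each camera call takes 0.05 s, during which the arm holds its last target. There are 200 camera calls.

## Task

Refit the table lamp: take the larger of the two lamp holders out of the slanted rack and push its stem down into the narrow neck of the ceramic lamp base, pushing the stiff plug inside ahead of it, until its brass collar sits flush on the rim. Let go of it there; leave the smaller holder in the rack and the lamp base standing where it is.

Things in the scene. Friction and masses are not known exactly. Their poses are not given: they have to be found in the camera images.
- big_holder: Larger lamp holder: black cylinder 34 mm across, from 4 to 60 mm along its z (grip here), on a brass collar 36 mm across (0 to 4 mm); brass stem 10 mm across runs to -75 mm, rounded end. Origin: centre of collar's underside; z along its axis, stem to cylinder. 0.09 kg. Starts in either rack hole, collar on the board, leaning 30 degrees; draw out 75 mm along its axis.
- small_holder: The smaller lamp holder, same form, length and stem, but its black cylinder is only 22 mm across and its collar 24 mm. Origin and axes as for the larger one. In the other rack hole; stays there.
- rack: Fixed plywood rack, 208 mm wide along y, 110 mm high: slanted board 30 mm thick between two cheeks, two 12 mm through holes whose axes lean 30 degrees from vertical, upper ends towards the rack's -x (robot's side). Origin at bench level, 100 mm below the middle of the board's upper face; hole mouths at y = +55 and -55 mm, 100 mm up.
- lamp: Ceramic table lamp base, loose and standing upright, 1.5 kg: a round white belly 136 mm across and 93 mm high, with a dark red upright neck 35 mm across, whose brass mouth (the top 16 mm) flares to 44 mm across at the rim, 170 mm high. Origin: centre of its underside; z up.
- lamp_neck (a point): Centre of the neck's mouth, level with the rim, 170 mm above the lamp's underside; z up. The opening is 23 mm across at the rim and narrows over the top 16 mm to a straight bore 14 mm across; straight down and clear for the full 75 mm stem apart from the plug.
- plug (a joint): Stiff rubber plug sliding in the neck's bore; value: how far (m) it is pushed down, 0 to 0.030; at 0 its top is 50 mm below the rim. It stays where left. Pushing takes about 5 N (slightly more when fast), more than the holder's weight; the collar is flush when the stem has pushed it to about 0.025.
There are look-alikes about, which are no part of the job. Leave any blue or purple look-alike of the big_holder alone.

How it is judged:
By the outcome, as a careful person would: the job done as asked, in the order asked, and still so for the second after the job is handed in, with the robot touching nothing.
It also fails if it takes over 45 s, if anything falls off the work surface, if the arm or the gripper's body presses on something with over 40 N, if the wrist force passes 120 N, or if a joint passes its speed limit or range.

## Working session

There is one attempt and no reset: what is moved stays moved. The work goes in short steps, each a Python script; the robot and the scene stay as the last script left them, time stands still between calls to the robot, and variables do not carry over. Pictures are saved under pics/ and viewed, at most 11 in all, crops included, and the job is handed in when it is done.

```bash
ls; mkdir -p pics; python3 - <<'E'
from cell import robot,status,eyes,order
import cv2,numpy as np
for n in("side","top","wrist"):
    c=eyes.get_calibration(n); im=eyes.capture(n); cv2.imwrite(f"pics/{n}0.png",im[...,::-1]); np.set_printoptions(precision=3,suppress=True); print(n,c)
s=status.read_state();print(s["time"],s["position"],s["orientation"])
E
```

```text
pics
side {'vfov': 44.59058939226572, 'cx': 320.3217121953265, 'cy': 203.1934584087491, 'R': array([[ 0.95 , -0.311,  0.025],
       [-0.161, -0.557, -0.815],
       [ 0.267,  0.77 , -0.579]]), 't': array([-442.176,  152.498, 1017.726])}
top {'vfov': 53.35439905980013, 'cx': 319.6338642584568, 'cy': 197.31563326931754, 'R': array([[-0.01 , -1.   ,  0.002],
       [-0.994,  0.009, -0.112],
       [ 0.112, -0.003, -0.994]]), 't': array([-37.883, 476.252, 987.85 ])}
wrist {'vfov': 61.344343260932504, 'cx': 318.73759159014946, 'cy': 203.00059226688413, 'R': array([[ 0.311,  0.95 , -0.002],
       [ 0.905, -0.296,  0.306],
       [ 0.29 , -0.096, -0.952]]), 't': array([-523.552,  -40.151,  379.7  ])}
0.15 [163.41  498.418 247.656] [-179.915    0.003  161.85 ]
```

View pics/top0.png

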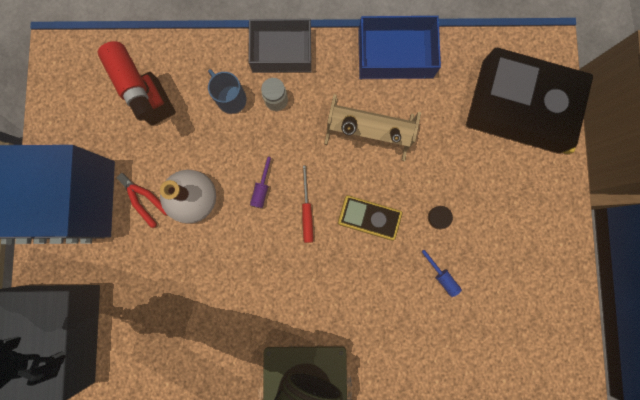

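View pics/side0.png

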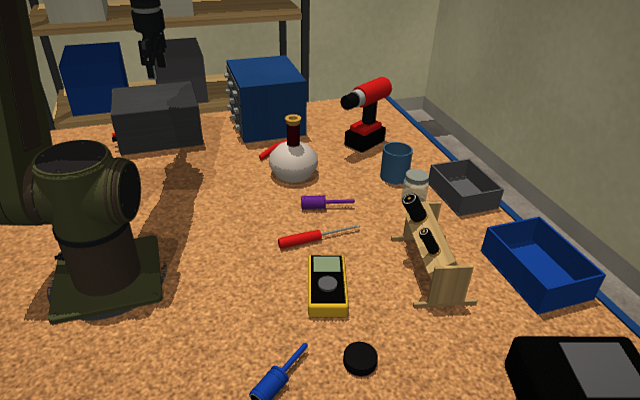

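The top view shows the lamp with its mouth at about (172,189). Candidates for big_holder:
- rack left, top (349,126) / side (412,207): black and wider
- rack right, top (396,136) / side (428,240): black and narrower
- purple look-alike, top (260,190)
- blue look-alike, top (447,280)
- black disc, top (440,217)

I choose the rack-left one and will check it in a close crop.

```bash
python3 - <<'E'
import cv2,numpy as np
t=cv2.imread("pics/top0.png");s=cv2.imread("pics/side0.png")
def c(im,x,y,w,h): return cv2.resize(im[y:y+h,x:x+w],(400,300),interpolation=cv2.INTER_CUBIC)
a=np.vstack([np.hstack([c(t,320,90,100,75),c(s,380,180,100,75)]),np.hstack([c(t,145,155,80,60),c(s,250,105,80,60)])])
cv2.imwrite("pics/crop1.png",a)
E
```

```text
(no output)
```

View pics/crop1.png

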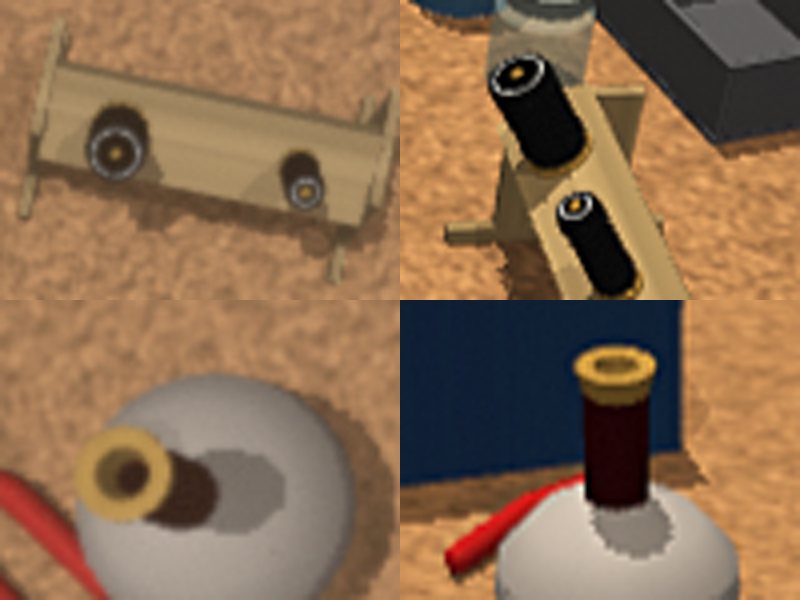

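The crop confirms it: the rack-left holder is clearly wider than the right one and is black. The lamp rim is a gold ring, centred at about (169.8,190) in top and (293.2,118.4) in side.

```bash
cat > h.py <<'E'
import numpy as np
from scipy.optimize import least_squares
from scipy.spatial.transform import Rotation as Ro
np.set_printoptions(precision=2,suppress=True)
def proj(c,X):
    q=c["R"]@np.asarray(X,float)+c["t"]; f=200/np.tan(np.radians(c["vfov"]/2))
    return f*q[:2]/q[2]+[c["cx"],c["cy"]]
def fit_point(obs,z=None):   # obs: [(calib,pixel)]
    full=lambda p:p if z is None else np.r_[p,z]
    r=least_squares(lambda p:np.hstack([proj(c,full(p))-u for c,u in obs]),[400,0] if z else [400,0,150])
    return full(r.x),r.fun
E
python3 - <<'E'
from h import *
from cell import eyes,robot
T,S=eyes.get_calibration("top"),eyes.get_calibration("side")
d=.4
P={}
for n,a,b,z in(("big",(349.25,128),(409.75,198.75),151.96),("small",(396.5,137.5),(423.75,231.5),151.96),("rim",(169.8,190),(293.2,118.4),170)):
    o=[(T,np.array(a)-d),(S,np.array(b)-d)]
    print(n,*fit_point(o),*fit_point(o,z)); P[n]=fit_point(o,z)[0]
v=P["big"]-P["small"];print(np.hypot(*v[:2]),np.degrees(np.arctan2(-v[0],v[1])))
E
```

```text
big [ 620.32 -109.88  151.85] [-0.09  0.27  0.26 -0.05] [ 620.28 -109.92  151.96] [-0.07  0.28  0.26 -0.08]
small [ 596.48 -216.51  152.47] [-0.18  0.52  0.45 -0.1 ] [ 596.66 -216.36  151.96] [-0.29  0.5   0.45  0.05]
rim [480.09 287.62 167.79] [-0.01  0.05  0.06 -0.  ] [479.69 286.34 170.  ] [ 0.19  0.09  0.04 -0.56]
109.03001451899955 -12.513676582889843
```

```bash
cat >> h.py <<'E'
YAW=np.radians(-12.5)
RK=Ro.from_euler("z",YAW)
A=RK.apply([-.5,0,np.sqrt(.75)])
BIG=np.array([620.28,-109.92,151.96])-60*A      # origin of big holder
def tool(z,y):
    return Ro.from_matrix(np.c_[np.cross(y,z),y,z]).as_euler("xyz",degrees=True)
ORI=[tool(-A,s*RK.apply([0,1,0])) for s in(1,-1)]
E
python3 - <<'E'
from h import *
from cell import robot,eyes,status
import cv2
for o in ORI:
    print(o,*[robot.inverse_kinematics(BIG+s*A,o) for s in(143,33)])
for s in (1,-1):
  for yw in (0,30,60,90,120,150):
    y=s*np.array([np.cos(np.radians(yw)),np.sin(np.radians(yw)),0]); print(s*yw,tool(np.array([0,0,-1.]),y),robot.inverse_kinematics([479.7,286.3,310],tool(np.array([0,0,-1.]),y)))
E
```

```text
[180.   30.  167.5] [ -8.97   3.74 -34.77  21.54  -1.77   3.06] [ -9.36  15.21 -37.34   7.49  -1.57   2.72]
[180.  -30.  -12.5] [  -8.97    3.74  -34.77   21.54   -1.77 -176.94] [  -9.36   15.21  -37.34    7.49   -1.57 -177.28]
0 [180.   0.  90.] [ 30.83  17.32   4.67  77.35   0.   120.83]
30 [180.   0. 120.] [30.83 17.32  4.67 77.35  0.   90.83]
60 [180.   0. 150.] [30.83 17.32  4.67 77.35  0.   60.83]
90 [180.   0. 180.] [30.83 17.32  4.67 77.35  0.   30.83]
120 [-180.    0. -150.] [30.83 17.32  4.67 77.35  0.    0.83]
150 [-180.    0. -120.] [ 30.83  17.32   4.67  77.35   0.   -29.17]
0 [180.   0. -90.] [ 30.83  17.32   4.67  77.35   0.   -59.17]
-30 [180.   0. -60.] [ 30.83  17.32   4.67  77.35   0.   -89.17]
-60 [180.   0. -30.] [  30.83   17.32    4.67   77.35    0.   -119.17]
-90 [180.   0.   0.] [  30.83   17.32    4.67   77.35    0.   -149.17]
-120 [180.   0.  30.] [  30.83   17.32    4.67   77.35    0.   -179.17]
-150 [180.   0.  60.] [ 30.83  17.32   4.67  77.35   0.   150.83]
```

```bash
python3 - <<'E'
from h import *
from cell import robot,eyes,status
import cv2
robot.line_to([163.5,498.9,320],rate=200)
robot.grip(60)
robot.move_to(BIG+143*A,ORI[0])
robot.sleep(.3)
c=eyes.get_calibration("wrist");im=eyes.capture("wrist");cv2.imwrite("pics/w1.png",im[...,::-1])
for s in (60,4,0): print(s,proj(c,BIG+s*A))
s=status.read_state();print(s["time"],s["position"],BIG+143*A,s["orientation"],s["gripper_width"])
E
```

```text
60 [318.87 219.22]
4 [318.8  195.13]
0 [318.79 193.77]
3.9833 [ 579.86 -100.65  223.85] [ 579.76 -100.94  223.84] [180.    30.   167.53] 60.065503930599085
```

View pics/w1.png

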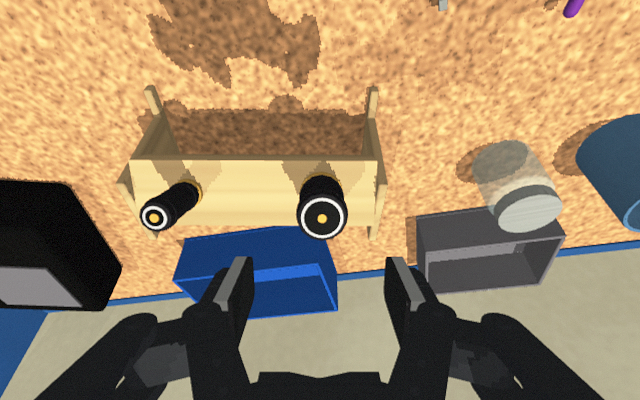

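The wrist view shows the big holder's end face at (322,218), against a prediction of (318.9,219.2). That is about 2 mm along +y. The board edges are level, so the yaw is right. I'll shift 1.7 mm and grasp.

```bash
python3 - <<'E'
from h import *
from cell import robot,eyes,status
import cv2
B=BIG+1.7*RK.apply([0,1,0])
robot.line_to(B+143*A,rate=60)
print(robot.line_to(B+33*A,rate=100,contact_N=6))
f=lambda m:(lambda s:print(m,s["time"],s["position"],s["wrist_force"],s["gripper_width"],s["grip_force"]))(status.read_state())
f("at")
robot.grip(20,45); f("gripped")
robot.line_to(B+125*A,rate=70); f("drawn")
up=B+125*A+[0,0,70]
robot.line_to(up,rate=150); f("up")
robot.move_to([479.7,286.3,345],tool(np.array([0,0,-1.]),np.array([np.cos(np.radians(120)),np.sin(np.radians(120)),0])))
robot.sleep(.4); f("lamp")
for n in("side","top","wrist"):
    cv2.imwrite(f"pics/{n}2.png",eyes.capture(n)[...,::-1])
t=cv2.imread("pics/top2.png");s=cv2.imread("pics/side2.png")
c=lambda im,x,y,w,h: cv2.resize(im[y:y+h,x:x+w],(400,600),interpolation=cv2.INTER_CUBIC)
cv2.imwrite("pics/crop2.png",np.hstack([c(t,120,110,100,150),c(s,250,20,100,150)]))
E
```

```text
False
at 5.4833 [ 634.05 -111.22  129.26] [-0.63 -0.42  0.93] 60.19939046613709 0.0
gripped 5.8333 [ 633.98 -111.16  129.43] [-3.47  1.62  5.88] 33.279998284498774 44.22135293483734
drawn 7.3 [ 588.74 -101.22  207.65] [-0.35 -0.88 -0.71] 32.760979081150644 44.815406799316406
up 7.9167 [ 588.31 -101.11  277.22] [-0.23 -0.17 -1.06] 32.78545250045435 44.85300600528717
lamp 9.825 [479.83 285.88 345.05] [ 0.48  0.9  -0.16] 33.17674466468706 44.88772094249725
```

View pics/crop2.png

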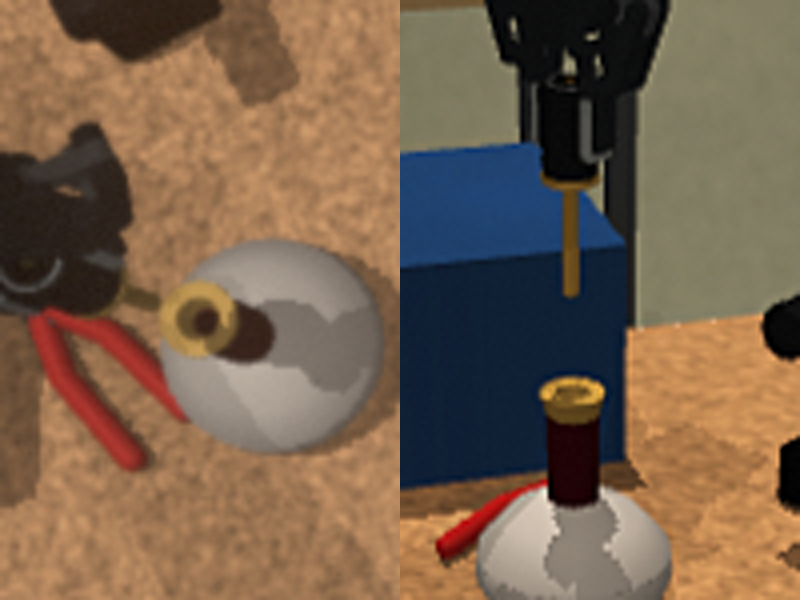

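View pics/wrist2.png

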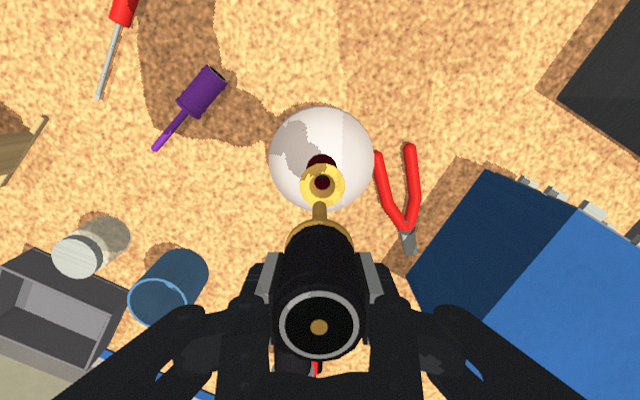

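```bash
python3 - <<'E'
from h import *
from cell import robot,eyes,status
p=np.array(status.read_state()["position"]);print(p,status.read_state()["orientation"])
for n in("top","side","wrist"):
    c=eyes.get_calibration(n)
    print(n,*[proj(c,p+[0,0,dz]) for dz in(27,-33,-108)],"rim",proj(c,[479.7,286.3,170]))
T,S,W=[eyes.get_calibration(n) for n in("top","side","wrist")]
print(fit_point([(T,(169.3,189.7)),(S,(292.9,119.0)),(W,(322,185))],170))
print(fit_point([(W,(322,185))],170))
print(fit_point([(T,(159.6,185)),(S,(292.3,92.9)),(W,(320,209))]))
import cv2
s=cv2.imread("pics/side2.png");w=cv2.imread("pics/wrist2.png")
c=lambda im,x,y,k,h: cv2.resize(im[y:y+h,x:x+k],(400,600),interpolation=cv2.INTER_CUBIC)
cv2.imwrite("pics/crop3.png",np.hstack([c(s,264,35,60,90),c(w,270,150,100,150)]))
E
```

```text
[479.76 286.2  345.07] [ 180.      0.01 -150.01]
top [125.04 173.99] [140.85 179.54] [157.32 185.33] rim [169.61 189.69]
side [292.19  38.97] [292.41  63.89] [292.66  93.07] rim [292.84 117.45]
wrist [320.43 330.88] [319.83 253.71] [319.47 207.58] rim [319.41 184.33]
(array([479.21, 288.17, 170.  ]), array([-0.55,  0.22, -0.43, -1.83, -0.56, -0.13]))
(array([479.06, 288.68, 170.  ]), array([-0., -0.]))
(array([480.78, 286.8 , 235.59]), array([-2.27, -0.07,  0.69,  0.59, -0.52, -0.53]))
```

View pics/crop3.png

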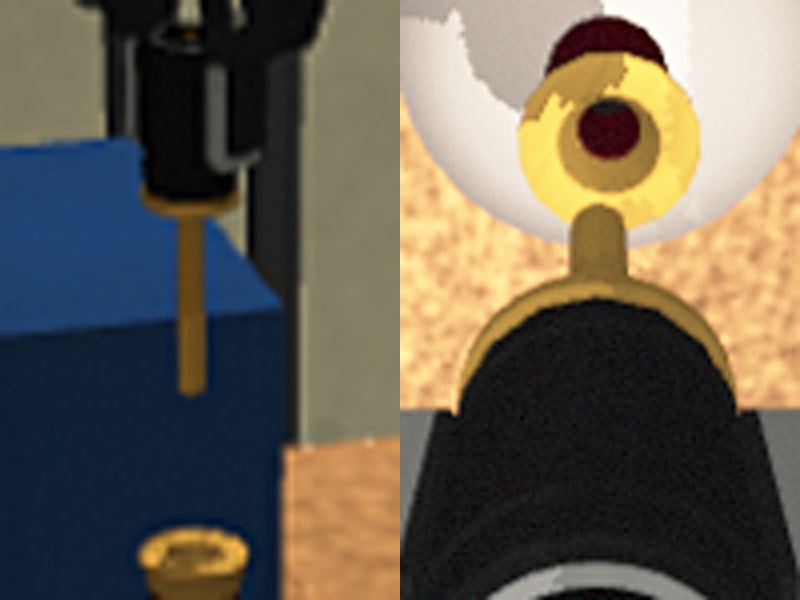

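Both crops show the holder hanging upright. In the wrist crop the stem (column 320) is about 2 px to the left of the mouth centre (322.2). I'll shift, go down to just above the rim and look again.

```bash
python3 - <<'E'
from h import *
from cell import robot,eyes,status
import cv2
robot.line_to([480.2,288.4,345],rate=30)
robot.line_to([480.2,288.4,284],rate=80); robot.sleep(.3)
print(status.read_state()["position"],status.read_state()["wrist_force"])
for n in("top","side","wrist"):
    c=eyes.get_calibration(n); cv2.imwrite(f"pics/{n}3.png",eyes.capture(n)[...,::-1])
    print(n,proj(c,[480.2,288.4,176]),proj(c,[480.2,288.4,170]))
t,s,w=[cv2.imread(f"pics/{n}3.png") for n in("top","side","wrist")]
c=lambda im,x,y,k,h: cv2.resize(im[y:y+h,x:x+k],(400,300),interpolation=cv2.INTER_CUBIC)
cv2.imwrite("pics/crop4.png",np.vstack([np.hstack([c(t,145,165,53,40),c(s,266,90,53,40)]),np.hstack([c(w,270,165,100,75)]*2)]))
E
```

```text
[480.43 288.51 284.41] [ 0.72 -0.47 -0.96]
top [167.62 189.11] [168.66 189.47]
side [292.79 114.97] [292.81 117.09]
wrist [319.45 207.29] [319.43 204.73]
```

View pics/crop4.png

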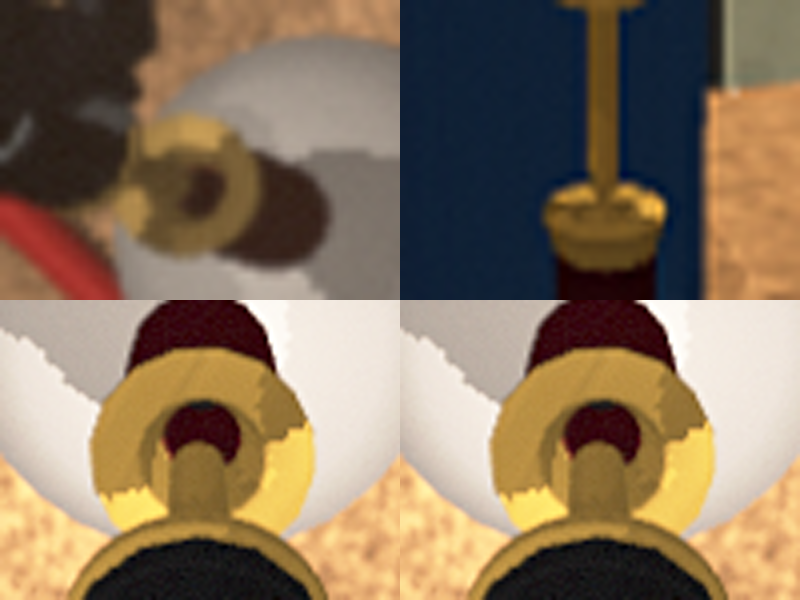

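The wrist crop has the stem about 1 mm left of the mouth centre and well inside the opening. The side view has them aligned. I'll nudge and insert under force watch.

```bash
python3 - <<'E'
from h import *
from cell import robot,eyes,status
import cv2
f=lambda m:(lambda s:print(m,round(s["time"],1),s["position"],s["wrist_force"],s["wrist_torque"],s["gripper_width"]))(status.read_state())
x,y=479.8,289.2
robot.line_to([x,y,284],rate=20)
for z in (262,250,235):
    hit=robot.line_to([x,y,z],rate=35,contact_N=5); f(hit)
    if hit: break
c=lambda im,x,y,k,h: cv2.resize(im[y:y+h,x:x+k],(400,300),interpolation=cv2.INTER_CUBIC)
cv2.imwrite("pics/crop5.png",np.hstack([c(eyes.capture("side")[...,::-1],252,70,80,60),c(eyes.capture("wrist")[...,::-1],250,150,133,100)]))
E
```

```text
False 12.6 [479.86 289.23 262.09] [ 0.58  0.31 -0.55] [-0.   -0.02 -0.08] 33.228156223063344
False 13.1 [479.65 289.09 249.73] [ 0.35 -0.44 -0.74] [-0.06  0.03 -0.02] 32.87803093206236
False 13.7 [479.67 289.1  234.82] [ 0.52  0.54 -1.03] [ 0.05  0.01 -0.04] 32.98693131656409
```

View pics/crop5.png

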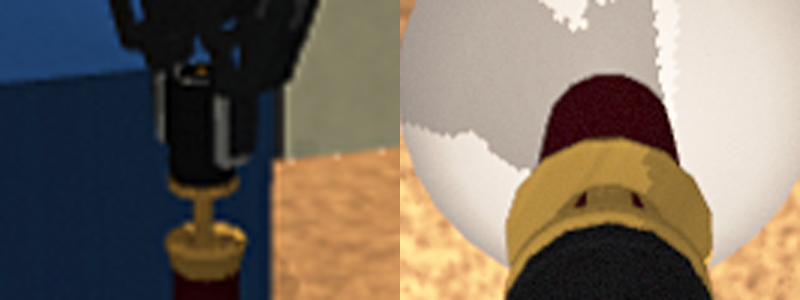

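The stem is well inside the neck with no side force. Next I push the plug down until the collar seats.

```bash
python3 - <<'E'
from h import *
from cell import robot,eyes,status
f=lambda m:(lambda s:print(m,round(s["time"],1),s["position"],s["wrist_force"],s["gripper_width"]))(status.read_state())
x,y=479.8,289.2
for z in (225,215,208):
    robot.line_to([x,y,z],rate=25); f(z)
print(robot.line_to([x,y,196],rate=12,contact_N=12)); f("end")
import cv2
c=lambda im,x,y,k,h: cv2.resize(im[y:y+h,x:x+k],(400,300),interpolation=cv2.INTER_CUBIC)
cv2.imwrite("pics/crop6.png",np.hstack([c(eyes.capture("side")[...,::-1],252,80,80,60),c(eyes.capture("wrist")[...,::-1],250,150,133,100)]))
E
```

```text
225 14.3 [479.7  289.12 224.85] [ 0.37 -0.46 -0.27] 32.78349384915202
215 14.9 [480.09 289.39 215.17] [0.86 0.92 2.61] 33.05171222876019
208 15.3 [479.93 289.27 207.76] [1.5  0.05 1.29] 32.860424131216696
True
end 15.9 [480.01 289.29 203.69] [-1.2  -0.63  4.01] 32.95753512474199
```

View pics/crop6.png

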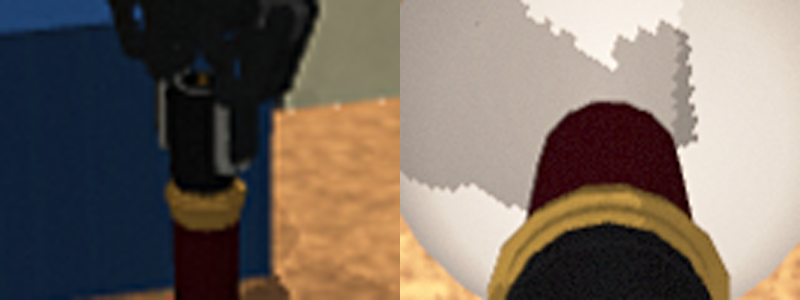

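The contact stop came at 203.7, where 203 is expected, and the collar looks seated. I'll confirm with a firmer press, then release and retreat.

```bash
python3 - <<'E'
from h import *
from cell import robot,eyes,status
f=lambda m:(lambda s:print(m,round(s["time"],1),s["position"],s["wrist_force"],s["gripper_width"]))(status.read_state())
x,y=480,289.3
print(robot.line_to([x,y,198],rate=10,contact_N=22)); f("press")
robot.line_to([*status.read_state()["position"][:2],203.5],rate=10); f("relax")
robot.grip(60); robot.sleep(.2); f("open")
robot.line_to([x,y,330],rate=120); robot.sleep(.3); f("up")
import cv2
for n in("side","top","wrist"): cv2.imwrite(f"pics/{n}7.png",eyes.capture(n)[...,::-1])
t,s,w=[cv2.imread(f"pics/{n}7.png") for n in("top","side","wrist")]
c=lambda im,x,y,k,h: cv2.resize(im[y:y+h,x:x+k],(400,300),interpolation=cv2.INTER_CUBIC)
cv2.imwrite("pics/crop7.png",np.vstack([np.hstack([c(s,246,80,100,75),c(w,220,100,200,150)]),np.hstack([c(t,120,150,100,75),c(s,340,150,200,150)])]))
E
```

```text
True
press 16.4 [479.87 289.22 203.71] [-1.24 -0.83  4.76] 32.931808454995426
relax 16.6 [479.87 289.18 203.7 ] [-0.58 -0.66  6.01] 32.835425799630784
open 17.2 [479.79 289.18 203.35] [ 0.21 -0.19 -0.2 ] 59.516876222449326
up 18.7 [479.86 289.2  329.58] [-0.39  0.57 -0.13] 59.77417390145753
```

View pics/crop7.png

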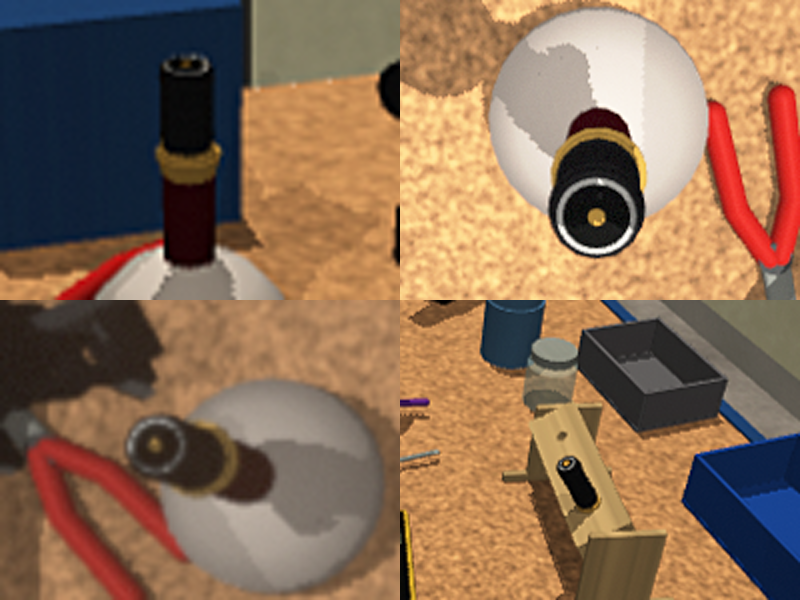

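The holder stands upright with its collar flush on the rim; the 22 N press gave no further travel. The small holder is still in the rack and the lamp is in place.

```bash
python3 -c "
from cell import order
print(order.sign_off())"
```

```text
the job is handed in; nothing more can be done
None
```

The larger holder is seated in the lamp neck with its collar flush on the rim and released, the smaller holder is still in the rack, the lamp is still standing in its place, and the job was handed in at about 19 s.

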